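# Snap the spare arm strut into its clips

### The job

Put away the spare arm strut: pick up the loose long strut (not the short one), lay it across the one empty pair of spring clips on the rack and press it down until it snaps fully home in both clips, the way the two struts beside it sit, then let go. Do not drop it in from above, and leave the short strut where it is.

Things in the scene. Friction and masses are not known exactly. Their poses are not given: they have to be found in the camera images.
- strut_mid (a point): Middle of the loose LONG strut: an aluminium tube 16 mm in diameter with a flat round ivory eye (26 mm across, 20 mm thick) at each end, 200 mm overall, 80 to 170 g, same either way round. It starts flat on the bench, so this point, on the tube's axis half-way along, is 10 mm above the bench. x runs along the tube, z up. Bare tube reaches 65 mm either side: grip it here.
- clip_home (a point): Centre of the one EMPTY pair of clips, where the strut's middle must come to rest: on the axis of a home strut, 42 mm above the bench. x level along the strut's place, y along the rails, z up. A clip stands 55 mm either side along x (90 mm free between for fingers): a seat 8 mm below this point and two steel spring leaves 12 mm wide, facing across y, 11 mm apart 7 mm above this point.
- rack: Fixed rack, origin on the bench under its centre: black plate 150 x 310 x 5 mm, two aluminium rails along y (tops 20 mm up), three places 105 mm apart along y; which one is empty varies, the others hold fixed long struts. Clip leaves flare to a mouth 35 mm wide, 70 mm above the bench. A strut laid on them stays up, 14 mm or more too high; pressed down with about 6 to 12 N it snaps in.
- short_mid (a point): Middle of a loose SHORT strut, a bystander: same tube and eyes but only 100 mm overall, too short to span the rails. It lies flat on the bench, this point 10 mm above the bench, x along the tube. It may lie on either side of the long strut.
There are look-alikes about, which are no part of the job. Leave any turquoise look-alike of the part that bears strut_mid alone.

How it is judged:
At the end, for the whole second after the job is handed in: The long strut is at rest in the empty pair of clips, snapped down in both: its middle within 5 mm of the home height, within 10 mm of the centre across the clips, within 20 mm of the centre along its length, and parallel to the place within about 10 degrees (z of strut_mid in the frame of clip_home between -0.005 and 0.005 m and y of strut_mid in the frame of clip_home between -0.01 and 0.01 m and x of strut_mid in the frame of clip_home between -0.02 and 0.02 m and angle between the x axis of strut_mid and the x axis of clip_home, either way round below 0.17 rad and linear speed of strut below 0.02 m/s); the robot touches nothing.
It fails at once if the strut is dropped from above: faster than 0.5 m/s, not held, while higher than 56 mm (above the pinch of the clips) (linear speed of strut above 0.5 m/s and contact force between the fingers and strut below 0.3 N and height (world z) of strut_mid above 0.056 m).
It fails at once if the short strut is moved more than 40 mm (distance of short_mid from where it was at the start of the episode above 0.04 m).
It also fails if it takes over 35 s, if anything falls off the work surface, if the arm or the gripper's body presses on something with over 40 N, if the wrist force passes 120 N, or if a joint passes its speed limit or range.

### The arm

A 6-joint arm with a two-finger parallel gripper is mounted at the origin on the work surface. World frame = base frame: x ahead of the robot, y to its left, z up, the work surface at z = 0. Lengths are in m, angles in rad, forces in N, time in s.
With the tool pointing down it reaches from about 0.4 to 0.825 m from the base axis. Payload 7 kg.
Tool frame: the origin (TCP) lies at the very end of the fingers, on their centre line; the grasp point (between the pads) lies 19 mm behind it; z points along the fingers, y is the direction in which the jaws open and shut (so a half turn about z gives the same grasp; the last joint's range is limited). The gripper opens to 85 mm and grips with 20 to 120 N. Pads are 22 mm wide; open, the fingers measure 114 mm over their backs; the gripper's body (76 mm by 85 mm) begins 54 mm behind the grasp point. The pads swing forward as they close: fully open they stand 13 mm farther back than shut.
Start: joints at [-0.935, 0.359, 0.012, 0, -1.224, -0.288], TCP at [0.23, -0.635, 0.231] pointing down, gripper open.
Joint ranges: [-3.07, 3.07], [-1.43, 2.12], [-1.02, 1.25], [-3.03, 1.67], [-3.05, -0], [-3.03, 3.03]. Speed limits (rad/s): [2.39, 2.39, 3.01, 3.14, 3.14, 3.14].

### API

Orientations are given as a unit quaternion [x, y, z, w].
In Python, from cell import robot gives the robot as it stands. The module is installed in compiled form; this text tells all that it offers.
- The arm moves only by the shell command python3 -m jog 'ROWS'. ROWS is JSON, a list of rows, each an object of numbers: "dx", "dy", "dz": the shift along the tool's x, y, z in units of 50 mm (1.0 is 50 mm); "ax", "ay", "az": the turn, a rotation vector about the tool's x, y, z in units of 5 degrees (1.0 is 5 degrees); "hand": the closure, from 0 (fully open) to 1 (shut). In form: [{"dx": .., "dy": .., "dz": .., "ax": .., "ay": .., "az": .., "hand": ..}, ...]. A call has 1 to 5 rows; each row shifts and turns the commanded pose from where the row before left it, along the tool's axes as they then stand; what a row does not reach is not made up. A row lasts 1/10 s, in which the tool goes at most 50 mm and 8.59 degrees, less where a joint would pass 70% of its speed; a pose out of reach is approached as far as the arm can. A call with a number of a shift or a turn outside -1 to 1 is refused whole. A call with a gripper value outside its range is refused whole. The fingers move at their own pace and stop on an object; the grip force is fixed at half the most. Time passes only in rows, so rows that do not move let the fingers close. It gives the time, the measured TCP pose, the force and the opening at its end, in the units of the state.
- robot.read_state(): the state, without advancing time (a new reading comes with each control period).
- robot.get_image(name): name is "side" or "top" or "wrist"; returns the picture (384x512x3 uint8, red, green, blue); there is no depth.
- robot.camera_params(name): a dict with "camera_matrix" (3x3 intrinsics, pixels), "dist" ([k1, k2, p1, p2, k3] as OpenCV has them; the pictures are not rectified), "origin" and "rotation" of the camera in the world; the wrist camera has in their place "T_tool_cam" (4x4, takes a point from camera to tool coordinates, whose origin is the TCP and whose axes are the flange's). Camera axes: x right, y up, looking along -z (the intrinsics and any distortion apply to the point x, -y, -z); pixel columns grow to the right and rows downward; lengths in m; the calibration is good to about 2 mm. A picture is of the moment at which its call begins: read the wrist's pose just before it. camera_params takes no time and is no camera call.
- robot.sign_off(): hands the job in, once; it reports no verdict.
The state is a dict: "time_s": time; "qpos": joint angles; "qvel": joint speeds; "tau": joint torques, N m; "tcp_pos": TCP position; "tcp_rot": TCP orientation; "ft_force": force on the tool from outside, world axes, zero at the start; "wrist_torque": the same for the moment, N m; "grip_width": finger opening in m.
Only numpy, scipy, OpenCV 4.12 (cv2) and the standard library are available. Lean on these libraries where they do the work, as an engineer would, in place of code of your own. Each camera call takes 0.05 s, during which the arm holds its last target.

## Working session

There is one attempt and no reset: what is moved stays moved. The work goes in short steps, Python scripts to look and compute and a shell command to move; the robot and the scene stay as the last step left them, time stands still between calls to the robot, and variables do not carry over. Pictures are saved under pics/ and viewed, and the job is handed in when it is done.

```bash
mkdir -p pics; cat > h.py <<'E'
import numpy as np, cv2
from scipy.spatial.transform import Rotation as R
from cell import robot
def cam(name, st=None):
    p=robot.camera_params(name)
    K=np.array(p["camera_matrix"]);d=np.array(p["dist"])
    if "origin" in p: return K,d,np.array(p["origin"]),np.array(p["rotation"])
    T=np.array(p["T_tool_cam"]); st=st or robot.read_state()
    Rt=R.from_quat(st["tcp_rot"]).as_matrix()
    return K,d,Rt@T[:3,3]+np.array(st["tcp_pos"]),Rt@T[:3,:3]
def ray(c,uv):
    K,d,o,Rm=c
    n=cv2.undistortPoints(np.array(uv,float).reshape(-1,1,2),K,d).reshape(-1,2)
    v=np.c_[n[:,0],-n[:,1],-np.ones(len(n))]
    return o,v@Rm.T
def onz(c,uv,z):
    o,v=ray(c,uv); return o+v*((z-o[2])/v[:,2])[:,None]
def proj(c,P):
    K,d,o,Rm=c
    q=(np.array(P,float).reshape(-1,3)-o)@Rm
    q=q*[1,-1,-1]
    return cv2.projectPoints(q,np.zeros(3),np.zeros(3),K,d)[0].reshape(-1,2)
E
python3 - <<'E'
from h import *
st=robot.read_state(); print(st["tcp_pos"],st["tcp_rot"],st["time_s"])
for n in ["side","top","wrist"]:
    c=cam(n); im=robot.get_image(n); cv2.imwrite(f"pics/{n}0.png",im[:,:,::-1]); print(n,c[2].round(3),c[3].round(2).tolist(),c[0][0,0])
E
```

```text
[ 0.22983787 -0.63413591  0.23034889] [-1.72966703e-01  9.84927301e-01  8.22485286e-04 -2.34271294e-04] 0.0
side [0.124 0.653 0.653] [-0.14, 0.39, 0.85, -0.33] 368.8844334840195
top [0.355 0.143 1.075] [0.06, -0.07, -0.7, 0.71] 439.27217845997507
wrist [ 0.15  -0.662  0.373] [[-0.34, -0.89, -0.31], [0.94, -0.32, -0.11], [0.0, -0.33, 0.95]] 325.20640861154766
```

```bash
sed -i 's/np.array(p\["rotation"\])$/R.from_quat(p["rotation"]).as_matrix()/' h.py; grep -n from_quat h.py
```

```text
7:    if "origin" in p: return K,d,np.array(p["origin"]),R.from_quat(p["rotation"]).as_matrix()
9:    Rt=R.from_quat(st["tcp_rot"]).as_matrix()
```

View pics/top0.png

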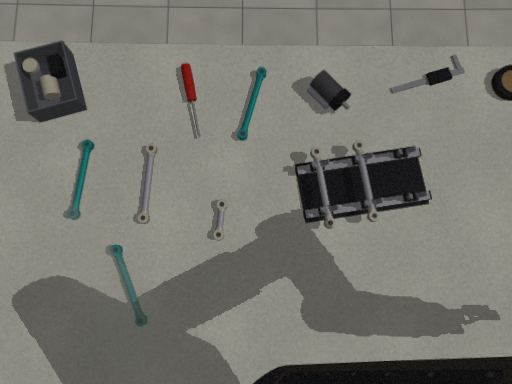

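View pics/side0.png

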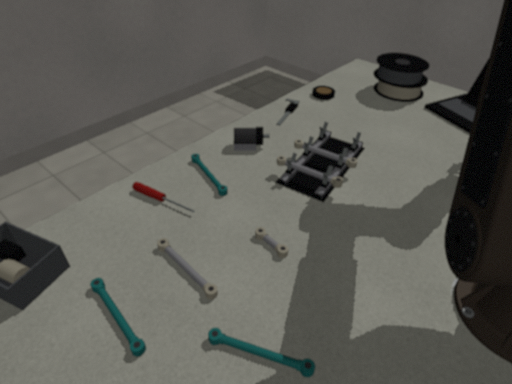

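View pics/wrist0.png

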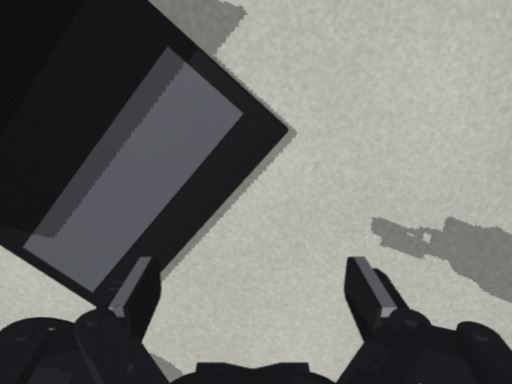

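The top view (512x384) shows these candidates:
- Ivory and aluminium long strut at (147,184). This is the match.
- Short strut at (220,220).
- Turquoise look-alikes at (82,180), (252,104) and (128,285).
- Fixed struts in the rack at (322,187) and (366,181).

The empty clips are at the right end of the rack, at about (403,153) and (411,200).

Next I'll measure the pick and check it in a crop.

```bash
python3 - <<'E'
from h import *
im=cv2.imread("pics/top0.png")
a=cv2.resize(im[120:250,90:250],None,fx=4,fy=4,interpolation=cv2.INTER_CUBIC)
b=cv2.resize(im[130:240,285:440],None,fx=4,fy=4,interpolation=cv2.INTER_CUBIC)
cv2.imwrite("pics/ca.png",a);cv2.imwrite("pics/cb.png",b)
s=cv2.imread("pics/side0.png")
cv2.imwrite("pics/cs.png",cv2.resize(s[110:210,260:380],None,fx=5,fy=5,interpolation=cv2.INTER_CUBIC))
c=cam("top")
for n,(u,v) in dict(e1=(151,149),e2=(143,218),s1=(221.5,204),s2=(218,235)).items(): print(n,onz(c,[(u,v)],.012).round(4))
for n,(u,v) in dict(f1a=(316,152),f1b=(329,223),f2a=(358,146),f2b=(373,215)).items(): print(n,onz(c,[(u,v)],.045).round(4))
E
```

```text
e1 [[0.6557 0.3687 0.012 ]]
e2 [[0.4826 0.3804 0.012 ]]
s1 [[0.5177 0.1911 0.012 ]]
s2 [[0.4421 0.1985 0.012 ]]
f1a [[ 0.6413 -0.0381  0.045 ]]
f1b [[ 0.4686 -0.0639  0.045 ]]
f2a [[ 0.657  -0.1408  0.045 ]]
f2b [[ 0.488  -0.1685  0.045 ]]
```

View pics/ca.png

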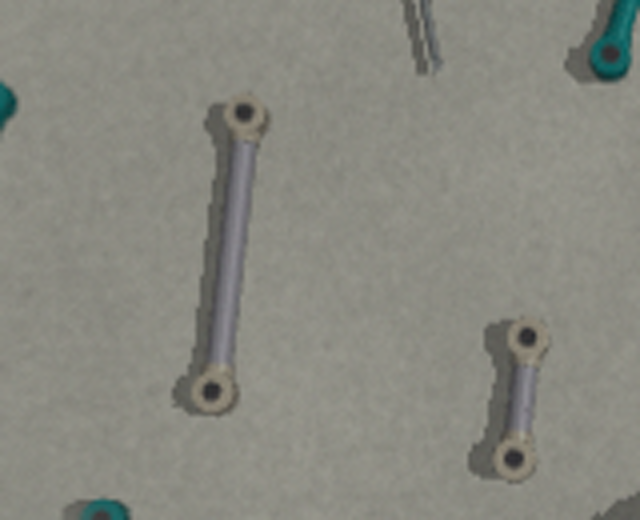

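View pics/cb.png

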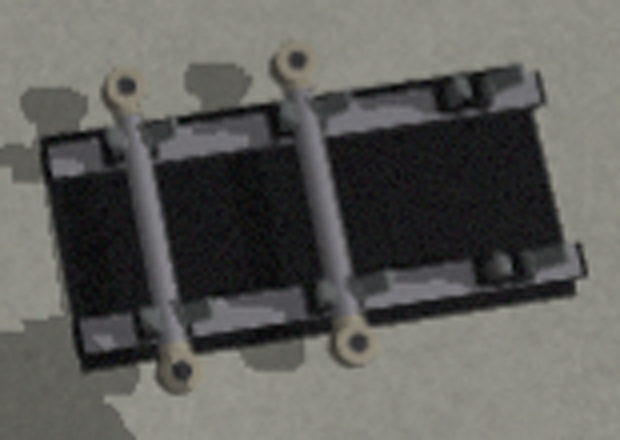

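View pics/cs.png

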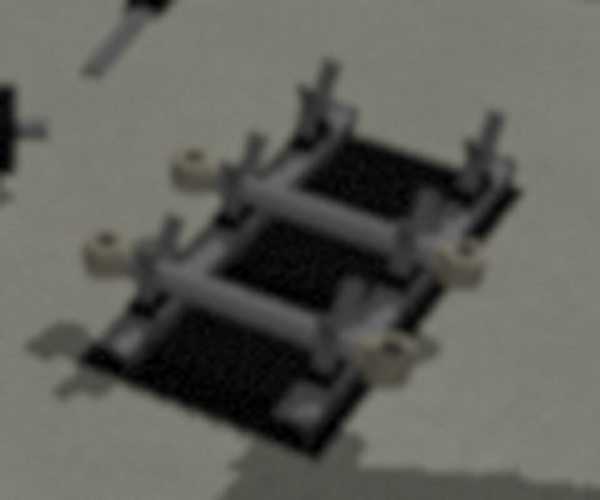

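Crop check: (147,184) is the long ivory-eyed strut, with eye holes at top pixels (151,148) and (143,217.8). The right-hand pair of clips is empty.

```bash
python3 - <<'E'
from h import *
c=cam("top")
def tf(x,y,x0,y0): return ((x+.5)/4-.5+x0,(y+.5)/4-.5+y0)
L=onz(c,[tf(245,112,90,120),tf(212,391,90,120)],.020)
F=onz(c,[tf(127,86,285,130),tf(181,371,285,130),tf(296,60,285,130),tf(355,343,285,130)],.052)
C=onz(c,[tf(468,92,285,130),tf(504,267,285,130)],.040)
for n,a in dict(L=L,F1=F[:2],F2=F[2:],C=C).items():
    d=a[0]-a[1]; print(n,a.mean(0).round(4),np.degrees(np.arctan2(d[1],d[0])).round(2),np.linalg.norm(d).round(4))
f1,f2=F[:2].mean(0),F[2:].mean(0); d=f2-f1; print(d,np.linalg.norm(d[:2]),np.degrees(np.arctan2(d[1],d[0])),'home',f2+d/np.linalg.norm(d)*.105)
st=robot.read_state(); Rt=R.from_quat(st["tcp_rot"]).as_matrix(); print(Rt.round(3),st["grip_width"])
E
```

```text
L [0.5701 0.3735 0.02  ] -3.97 0.1742
F1 [ 0.5554 -0.0512  0.052 ] 8.83 0.1743
F2 [ 0.5723 -0.1539  0.052 ] 8.79 0.1742
C [ 0.5881 -0.255   0.04  ] 7.62 0.1091
[ 0.01688341 -0.10265568  0.        ] 0.10403479783290347 -80.66037963167923 home [ 0.58934342 -0.2574792   0.052     ]
[[-0.94  -0.341 -0.001]
 [-0.341  0.94   0.001]
 [ 0.     0.001 -1.   ]] 0.08570345042757956
```

```bash
python3 -m jog '[{"dx":-0.8,"dy":0.5,"az":0.96,"hand":0},{"dx":-0.8,"dy":0.5,"az":0.96,"hand":0},{"dx":-0.8,"dy":0.5,"az":0.96,"hand":0},{"dx":-0.8,"dy":0.5,"az":0.96,"hand":0},{"dx":-0.8,"dy":0.5,"az":0.96,"hand":0}]'
```

```text
invalid input at $[0]: expected keys dx, dy, dz, ax, ay, az, hand
```

```bash
python3 -m jog '[{"dx":-0.8,"dy":0.5,"dz":0,"ax":0,"ay":0,"az":0.96,"hand":0},{"dx":-0.8,"dy":0.5,"dz":0,"ax":0,"ay":0,"az":0.96,"hand":0},{"dx":-0.8,"dy":0.5,"dz":0,"ax":0,"ay":0,"az":0.96,"hand":0},{"dx":-0.8,"dy":0.5,"dz":0,"ax":0,"ay":0,"az":0.96,"hand":0},{"dx":-0.8,"dy":0.5,"dz":0,"ax":0,"ay":0,"az":0.96,"hand":0}]'
```

```text
time_s: 0.65
tcp_pos: [0.404, -0.4752, 0.2315]
tcp_rot: [0.037, 0.999, 0.0, 0.0]
ft_force: [0.4, -1.2, -0.3]
grip_width: 0.0855
```

```bash

python3 -m jog '[{"dx":-0.15,"dy":0.98,"dz":0,"ax":0,"ay":0,"az":0,"hand":0},{"dx":-0.15,"dy":0.98,"dz":0,"ax":0,"ay":0,"az":0,"hand":0},{"dx":-0.15,"dy":0.98,"dz":0,"ax":0,"ay":0,"az":0,"hand":0},{"dx":-0.15,"dy":0.98,"dz":0,"ax":0,"ay":0,"az":0,"hand":0},{"dx":-0.15,"dy":0.98,"dz":0,"ax":0,"ay":0,"az":0,"hand":0}]'
python3 -m jog '[{"dx":-0.15,"dy":0.98,"dz":0,"ax":0,"ay":0,"az":0,"hand":0},{"dx":-0.15,"dy":0.98,"dz":0,"ax":0,"ay":0,"az":0,"hand":0},{"dx":-0.15,"dy":0.98,"dz":0,"ax":0,"ay":0,"az":0,"hand":0},{"dx":-0.15,"dy":0.98,"dz":0,"ax":0,"ay":0,"az":0,"hand":0},{"dx":-0.15,"dy":0.98,"dz":0,"ax":0,"ay":0,"az":0,"hand":0}]'
python3 -m jog '[{"dx":-0.15,"dy":0.98,"dz":0,"ax":0,"ay":0,"az":0,"hand":0},{"dx":-0.15,"dy":0.98,"dz":0,"ax":0,"ay":0,"az":0,"hand":0},{"dx":-0.15,"dy":0.98,"dz":0,"ax":0,"ay":0,"az":0,"hand":0},{"dx":-0.15,"dy":0.98,"dz":0,"ax":0,"ay":0,"az":0,"hand":0},{"dx":-0.15,"dy":0.5,"dz":0,"ax":0,"ay":0,"az":0,"hand":0}]'
```

```text
time_s: 1.15
tcp_pos: [0.4579, -0.2332, 0.2313]
tcp_rot: [0.036, 0.999, 0.0, 0.0]
ft_force: [1.8, 0.3, 0.7]
grip_width: 0.0856
time_s: 1.65
tcp_pos: [0.5127, 0.0087, 0.2315]
tcp_rot: [0.035, 0.999, 0.0, 0.0]
ft_force: [1.8, -0.6, -0.3]
grip_width: 0.0854
time_s: 2.15
tcp_pos: [0.566, 0.2279, 0.2308]
tcp_rot: [0.034, 0.999, 0.0, -0.0]
ft_force: [-0.8, -1.2, 1.1]
grip_width: 0.0854
```

```bash

python3 -m jog '[{"dx":0.04,"dy":0.9,"dz":0.3,"ax":0,"ay":0,"az":0,"hand":0},{"dx":0.04,"dy":0.9,"dz":0.3,"ax":0,"ay":0,"az":0,"hand":0},{"dx":0.04,"dy":0.9,"dz":0.3,"ax":0,"ay":0,"az":0,"hand":0},{"dx":0,"dy":0.1,"dz":0.6,"ax":0,"ay":0,"az":0,"hand":0},{"dx":0,"dy":0,"dz":0,"ax":0,"ay":0,"az":0,"hand":0}]'
python3 - <<'E'
from h import *
st=robot.read_state(); c=cam("wrist",st); im=robot.get_image("wrist"); print(st["tcp_pos"],st["tcp_rot"])
t=np.radians(-4); u=np.array([np.cos(t),np.sin(t),0]); m=np.array([.5701,.3735,.02])
for p in proj(c,[m-u*.087,m,m+u*.087]): print(p); cv2.circle(im,(int(p[0]),int(p[1])),4,(255,0,0),1)
cv2.imwrite("pics/w1.png",im[:,:,::-1])
E
```

```text
time_s: 2.65
tcp_pos: [0.5673, 0.3643, 0.151]
tcp_rot: [0.035, 0.999, -0.003, -0.003]
ft_force: [-0.1, -1.4, -1.0]
grip_width: 0.0853
[0.5672532  0.36426286 0.15102551] [ 0.03493808  0.99938079 -0.00273956 -0.00314187]
[264.04815065  82.00487928]
[262.91558033 185.79154782]
[261.9711696  271.29212965]
```

View pics/w1.png

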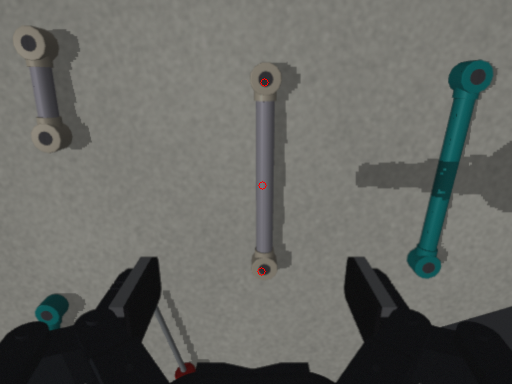

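The wrist view shows the long strut centred between the jaws, with eyes at (265,79) and (264,269). The projected estimate is within about 3 px. The short strut is well off to the left, at (40,90).

```bash
python3 - <<'E'
from h import *
st=robot.read_state(); c=cam("wrist",st)
a=onz(c,[(265.3,79.5),(264.5,269)],.02); print(a.mean(0),np.degrees(np.arctan2(*(a[1]-a[0])[1::-1])), np.linalg.norm(a[1]-a[0]))
m=.5*(a.mean(0)+[.5701,.3735,.02]); Rt=R.from_quat(st["tcp_rot"]).as_matrix(); print(m,Rt.round(3))
t=np.array([m[0],m[1],.003]); print((t-st["tcp_pos"])@Rt/.05)
E
```

```text
[0.57045106 0.37500835 0.02      ] -3.538756156954911 0.1752084450895658
[0.57027553 0.37425417 0.02      ] [[-0.998  0.07  -0.004]
 [ 0.07   0.998 -0.004]
 [ 0.004 -0.004 -1.   ]]
[-0.03270352  0.22560103  3.01391013]
```

```bash

python3 -m jog '[{"dx":-0.03,"dy":0.12,"dz":0.6,"ax":0,"ay":0,"az":0,"hand":0},{"dx":0,"dy":0.1,"dz":0.6,"ax":0,"ay":0,"az":0,"hand":0},{"dx":0,"dy":0,"dz":0.6,"ax":0,"ay":0,"az":0,"hand":0},{"dx":0,"dy":0,"dz":0.4,"ax":0,"ay":0,"az":0,"hand":0},{"dx":0,"dy":0,"dz":0,"ax":0,"ay":0,"az":0,"hand":0}]'
python3 -m jog '[{"dx":0,"dy":0,"dz":0,"ax":0,"ay":0,"az":0,"hand":0}]'
```

```text
time_s: 3.2
tcp_pos: [0.5715, 0.3732, 0.045]
tcp_rot: [0.036, 0.999, -0.001, -0.001]
ft_force: [-1.2, -0.8, 0.1]
grip_width: 0.0852
time_s: 3.3
tcp_pos: [0.5731, 0.375, 0.0482]
tcp_rot: [0.036, 0.999, 0.0, 0.001]
ft_force: [0.5, 1.1, 0.7]
grip_width: 0.0852
```

```bash

python3 -m jog '[{"dx":0.05,"dy":0,"dz":0.4,"ax":0,"ay":0,"az":0,"hand":0},{"dx":0,"dy":0,"dz":0.3,"ax":0,"ay":0,"az":0,"hand":0},{"dx":0,"dy":0,"dz":0.1,"ax":0,"ay":0,"az":0,"hand":0},{"dx":0,"dy":0,"dz":0.05,"ax":0,"ay":0,"az":0,"hand":0},{"dx":0,"dy":0,"dz":0,"ax":0,"ay":0,"az":0,"hand":0}]'
python3 -m jog '[{"dx":0,"dy":0,"dz":0,"ax":0,"ay":0,"az":0,"hand":0}]'
```

```text
time_s: 3.8
tcp_pos: [0.5699, 0.3756, 0.0042]
tcp_rot: [0.035, 0.999, 0.0, 0.0]
ft_force: [-0.8, 0.5, -0.3]
grip_width: 0.0853
time_s: 3.9
tcp_pos: [0.57, 0.3758, 0.0045]
tcp_rot: [0.035, 0.999, 0.0, 0.0]
ft_force: [0.1, -0.0, 0.4]
grip_width: 0.0853
```

```bash

python3 -m jog '[{"dx":0,"dy":0,"dz":0.02,"ax":0,"ay":0,"az":0,"hand":0.5},{"dx":0,"dy":0,"dz":0,"ax":0,"ay":0,"az":0,"hand":1},{"dx":0,"dy":0,"dz":0,"ax":0,"ay":0,"az":0,"hand":1},{"dx":0,"dy":0,"dz":0,"ax":0,"ay":0,"az":0,"hand":1},{"dx":0,"dy":0,"dz":0,"ax":0,"ay":0,"az":0,"hand":1}]'
python3 -m jog '[{"dx":0,"dy":0,"dz":0,"ax":0,"ay":0,"az":0,"hand":1},{"dx":0,"dy":0,"dz":0,"ax":0,"ay":0,"az":0,"hand":1},{"dx":0,"dy":0,"dz":0,"ax":0,"ay":0,"az":0,"hand":1}]'
```

```text
time_s: 4.4
tcp_pos: [0.5697, 0.3756, 0.0031]
tcp_rot: [0.035, 0.999, 0.0, 0.0]
ft_force: [-2.7, -2.5, 3.2]
grip_width: 0.0135
time_s: 4.7
tcp_pos: [0.5697, 0.3756, 0.0031]
tcp_rot: [0.035, 0.999, 0.0, 0.0]
ft_force: [-0.5, 0.6, 3.8]
grip_width: 0.0138
```

```bash

python3 -m jog '[{"dx":0,"dy":0,"dz":-0.2,"ax":0,"ay":0,"az":0,"hand":1},{"dx":0,"dy":0,"dz":-0.3,"ax":0,"ay":0,"az":0,"hand":1},{"dx":0,"dy":0,"dz":-0.2,"ax":0,"ay":0,"az":0,"hand":1},{"dx":0,"dy":0,"dz":0,"ax":0,"ay":0,"az":0,"hand":1},{"dx":0,"dy":0,"dz":0,"ax":0,"ay":0,"az":0,"hand":1}]'
python3 - <<'E'
from h import *
im=robot.get_image("wrist"); s=robot.get_image("side")
cv2.imwrite("pics/w2.png",im[:,:,::-1]); cv2.imwrite("pics/s2.png",cv2.resize(s[180:330,100:280],None,fx=4,fy=4)[:,:,::-1])
E
```

```text
time_s: 5.2
tcp_pos: [0.5697, 0.3757, 0.0384]
tcp_rot: [0.036, 0.999, 0.001, 0.0]
ft_force: [-0.2, -0.8, -1.2]
grip_width: 0.0135
```

View pics/w2.png

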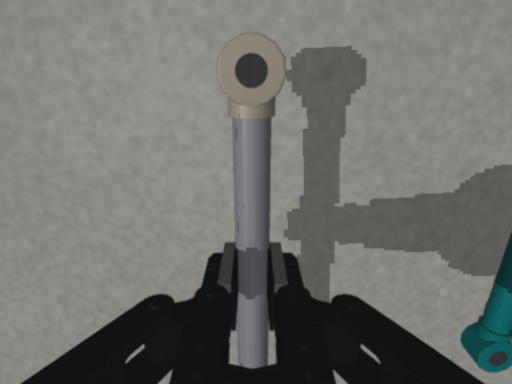

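View pics/s2.png

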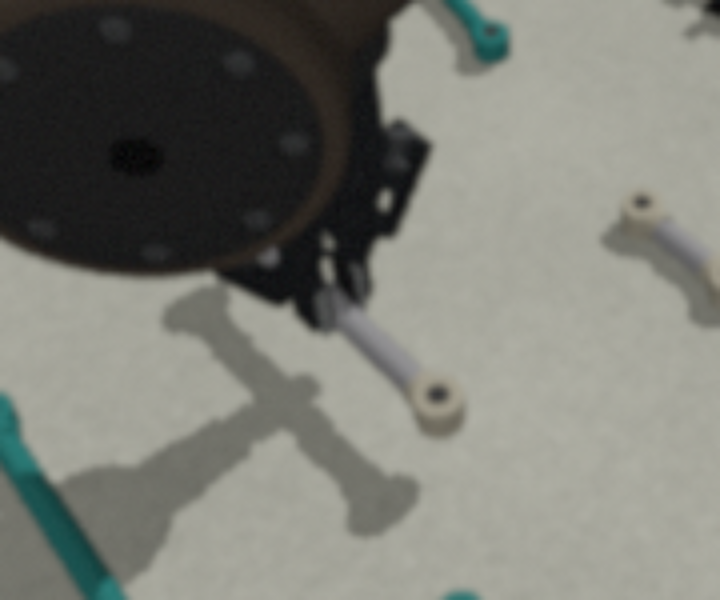

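```bash
python3 - <<'E'
from h import *
st=robot.read_state(); c=cam("wrist",st)
o,v=ray(c,[(251,70)]); Rt=R.from_quat(st["tcp_rot"]).as_matrix(); p=np.array(st["tcp_pos"])
ot=(o-p)@Rt; vt=(v[0])@Rt
for x in (.084,.087,.090): print(x,(ot+vt*(x-ot[0])/vt[0]).round(4))
print(st["tcp_pos"],st["tcp_rot"])
E
```

```text
0.084 [ 0.084   0.0007 -0.1985]
0.087 [ 0.087   0.0004 -0.0886]
0.09 [0.09   0.0001 0.0213]
[0.56930872 0.37520715 0.0374629 ] [ 3.56356833e-02  9.99364800e-01 -1.63422682e-04 -2.59379112e-04]
```

```bash

python3 -m jog '[{"dx":0,"dy":0,"dz":-0.4,"ax":0,"ay":0,"az":-0.4,"hand":1},{"dx":0,"dy":-0.2,"dz":-0.6,"ax":0,"ay":0,"az":-0.6,"hand":1},{"dx":0,"dy":-0.4,"dz":-0.6,"ax":0,"ay":0,"az":-0.6,"hand":1},{"dx":0,"dy":-0.6,"dz":-0.5,"ax":0,"ay":0,"az":-0.6,"hand":1},{"dx":0,"dy":-0.7,"dz":-0.2,"ax":0,"ay":0,"az":-0.4,"hand":1}]'
python3 -m jog '[{"dx":0,"dy":-0.8,"dz":0,"ax":0,"ay":0,"az":0,"hand":1},{"dx":0,"dy":-0.8,"dz":0,"ax":0,"ay":0,"az":0,"hand":1},{"dx":0,"dy":-0.8,"dz":0,"ax":0,"ay":0,"az":0,"hand":1},{"dx":0,"dy":-0.8,"dz":0,"ax":0,"ay":0,"az":0,"hand":1},{"dx":0,"dy":-0.8,"dz":0,"ax":0,"ay":0,"az":0,"hand":1}]'
```

```text
time_s: 5.8
tcp_pos: [0.5765, 0.2811, 0.1551]
tcp_rot: [-0.08, 0.997, 0.001, 0.001]
ft_force: [1.3, -0.8, -1.6]
grip_width: 0.0135
time_s: 6.3
tcp_pos: [0.6065, 0.0816, 0.1523]
tcp_rot: [-0.078, 0.997, -0.0, -0.0]
ft_force: [0.7, -0.3, -0.7]
grip_width: 0.0134
```

```bash

python3 -m jog '[{"dx":0.18,"dy":-0.8,"dz":0,"ax":0,"ay":0,"az":0,"hand":1},{"dx":0.18,"dy":-0.8,"dz":0,"ax":0,"ay":0,"az":0,"hand":1},{"dx":0.18,"dy":-0.8,"dz":0,"ax":0,"ay":0,"az":0,"hand":1},{"dx":0.18,"dy":-0.8,"dz":0,"ax":0,"ay":0,"az":0,"hand":1},{"dx":0.18,"dy":-0.8,"dz":0,"ax":0,"ay":0,"az":0,"hand":1}]'
python3 -m jog '[{"dx":0.18,"dy":-0.8,"dz":0,"ax":0,"ay":0,"az":0,"hand":1},{"dx":0.18,"dy":-0.6,"dz":0,"ax":0,"ay":0,"az":0,"hand":1},{"dx":0.1,"dy":-0.3,"dz":0,"ax":0,"ay":0,"az":0,"hand":1},{"dx":0,"dy":0,"dz":0,"ax":0,"ay":0,"az":0,"hand":1},{"dx":0,"dy":0,"dz":0,"ax":0,"ay":0,"az":0,"hand":1}]'
python3 - <<'E'
from h import *
st=robot.read_state(); print(st["tcp_pos"],R.from_quat(st["tcp_rot"]).as_matrix().round(3))
c=cam("wrist",st);im=robot.get_image("wrist"); cv2.imwrite("pics/w3.png",im[:,:,::-1])
s=robot.get_image("top");cv2.imwrite("pics/t3.png",cv2.resize(s[120:260,280:460],None,fx=4,fy=4)[:,:,::-1])
s=robot.get_image("side");cv2.imwrite("pics/s3.png",cv2.resize(s[80:220,250:430],None,fx=4,fy=4)[:,:,::-1])
E
```

```text
time_s: 6.8
tcp_pos: [0.5928, -0.1229, 0.1522]
tcp_rot: [-0.078, 0.997, 0.0, -0.0]
ft_force: [0.4, -0.8, -1.0]
grip_width: 0.0136
time_s: 7.3
tcp_pos: [0.5837, -0.2087, 0.1524]
tcp_rot: [-0.077, 0.997, 0.0, -0.0]
ft_force: [0.1, 0.1, -1.4]
grip_width: 0.0134
[ 0.58372623 -0.20870874  0.15235298] [[-0.988 -0.154 -0.001]
 [-0.154  0.988  0.   ]
 [ 0.001  0.    -1.   ]]
```

View pics/w3.png

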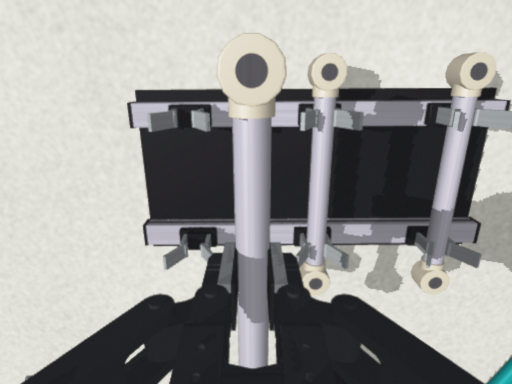

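View pics/s3.png

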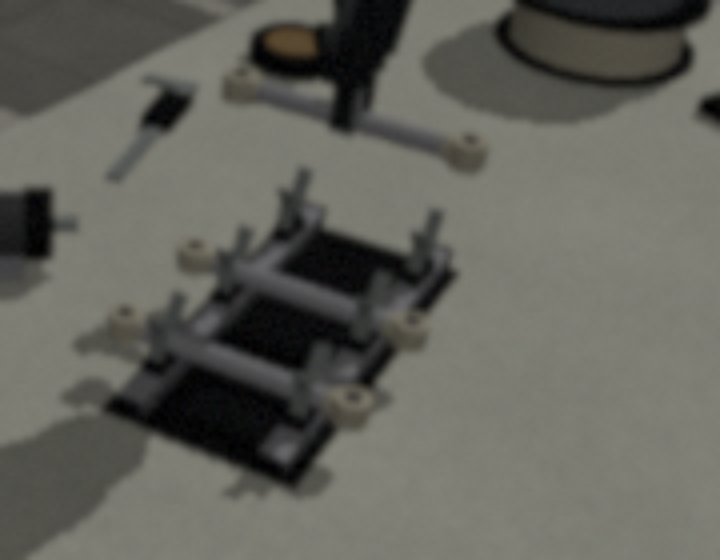

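View pics/t3.png

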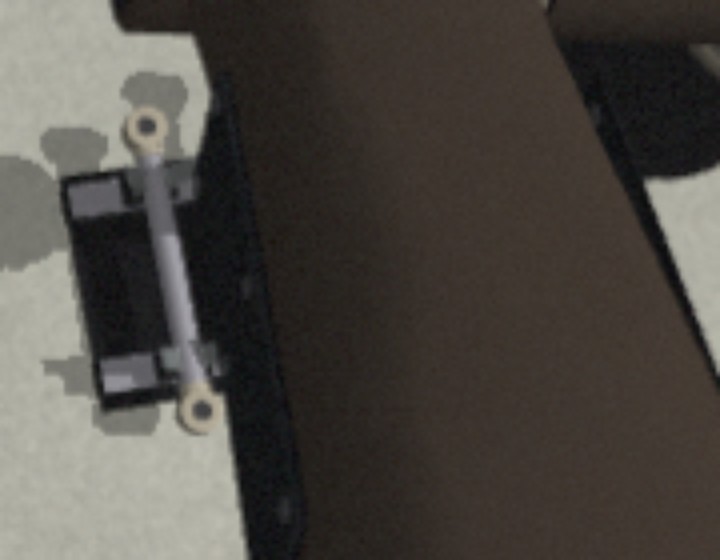

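The wrist view shows the strut held level. The empty clips are just to its left, at about (180,120) and (195,248). The fixed strut eyes are at (329,72), (316,284) and (479,71), (434,283). I'll refine home from these.

```bash
python3 - <<'E'
from h import *
st=robot.read_state(); c=cam("wrist",st);Rt=R.from_quat(st["tcp_rot"]).as_matrix(); p=np.array(st["tcp_pos"])
F=onz(c,[(329.5,72),(316,283.5),(479,71),(434,282.5)],.052)
for a in (F[:2],F[2:]):
    d=a[1]-a[0]; print(a.mean(0).round(4),np.degrees(np.arctan2(d[1],d[0])),np.linalg.norm(d))
d=F[:2].mean(0)-F[2:].mean(0); h=F[:2].mean(0)+d/np.linalg.norm(d)*.105; print('home wrist',h,np.linalg.norm(d))
print('leafs z.07', onz(c,[(149,123),(209,121),(166,261),(222,255)],.068).round(4))
home=.5*(h+[.5893,-.2575,.052]); mid=p+Rt@[.002,0,0]; print(home,(home-mid)@Rt/.05)
E
python3 - <<'E'
import cv2
im=cv2.imread("pics/w3.png"); cv2.imwrite("pics/w3c.png",cv2.resize(im[90:280,120:260],None,fx=3,fy=3))
E
```

```text
[ 0.5719 -0.1529  0.052 ] 9.536349745454656 0.17425755075491975
[ 0.5547 -0.0497  0.052 ] 8.974485103675546 0.17436252419921108
home wrist [ 0.58914496 -0.25645133  0.052     ] 0.10464604563020719
leafs z.07 [[ 0.5386 -0.2861  0.068 ]
 [ 0.5308 -0.2454  0.068 ]
 [ 0.6455 -0.2668  0.068 ]
 [ 0.6331 -0.2233  0.068 ]]
[ 0.58922248 -0.25697566  0.052     ] [ 0.01451014 -0.98721957  2.01484245]
```

View pics/w3c.png

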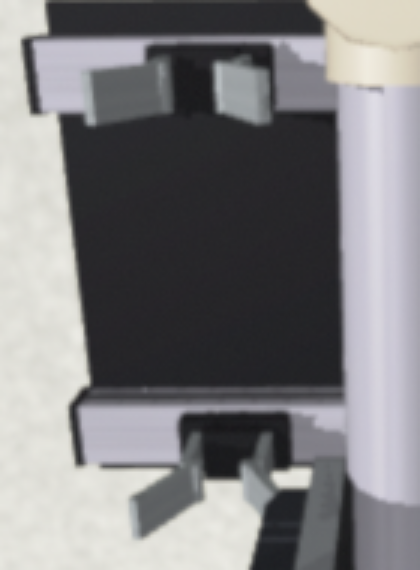

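```bash

python3 -m jog '[{"dx":0.01,"dy":-0.5,"dz":0,"ax":0,"ay":0,"az":0,"hand":1},{"dx":0,"dy":-0.4,"dz":0,"ax":0,"ay":0,"az":0,"hand":1},{"dx":0,"dy":-0.09,"dz":0.2,"ax":0,"ay":0,"az":0,"hand":1},{"dx":0,"dy":0,"dz":0.3,"ax":0,"ay":0,"az":0,"hand":1},{"dx":0,"dy":0,"dz":0.3,"ax":0,"ay":0,"az":0,"hand":1}]'
python3 -m jog '[{"dx":0,"dy":0,"dz":0.3,"ax":0,"ay":0,"az":0,"hand":1},{"dx":0,"dy":0,"dz":0.3,"ax":0,"ay":0,"az":0,"hand":1},{"dx":0,"dy":0,"dz":0.2,"ax":0,"ay":0,"az":0,"hand":1},{"dx":0,"dy":0,"dz":0,"ax":0,"ay":0,"az":0,"hand":1},{"dx":0,"dy":0,"dz":0,"ax":0,"ay":0,"az":0,"hand":1}]'
```

```text
time_s: 7.95
tcp_pos: [0.5912, -0.2569, 0.112]
tcp_rot: [-0.078, 0.997, 0.0, 0.0]
ft_force: [0.9, -0.1, -1.1]
grip_width: 0.0138
time_s: 8.45
tcp_pos: [0.5914, -0.2575, 0.073]
tcp_rot: [-0.078, 0.997, -0.0, -0.0]
ft_force: [0.9, 0.3, -1.1]
grip_width: 0.0135
```

```bash

python3 -m jog '[{"dx":0,"dy":0,"dz":0.1,"ax":0,"ay":0,"az":0,"hand":1},{"dx":0,"dy":0,"dz":0.1,"ax":0,"ay":0,"az":0,"hand":1},{"dx":0,"dy":0,"dz":0.1,"ax":0,"ay":0,"az":0,"hand":1},{"dx":0,"dy":0,"dz":0.05,"ax":0,"ay":0,"az":0,"hand":1},{"dx":0,"dy":0,"dz":0,"ax":0,"ay":0,"az":0,"hand":1}]'
python3 -m jog '[{"dx":0,"dy":0,"dz":0.1,"ax":0,"ay":0,"az":0,"hand":1},{"dx":0,"dy":0,"dz":0.05,"ax":0,"ay":0,"az":0,"hand":1},{"dx":0,"dy":0,"dz":0,"ax":0,"ay":0,"az":0,"hand":1}]'
```

```text
time_s: 8.95
tcp_pos: [0.5907, -0.2578, 0.0547]
tcp_rot: [-0.078, 0.997, 0.0, -0.0]
ft_force: [-0.2, -0.1, -2.2]
grip_width: 0.0138
time_s: 9.25
tcp_pos: [0.5918, -0.2582, 0.0483]
tcp_rot: [-0.078, 0.997, -0.0, 0.001]
ft_force: [0.9, -1.2, 1.6]
grip_width: 0.0138
```

Contact is starting, so I'll press on in small steps.

```bash

python3 -m jog '[{"dx":0,"dy":0,"dz":0.1,"ax":0,"ay":0,"az":0,"hand":1},{"dx":0,"dy":0,"dz":0,"ax":0,"ay":0,"az":0,"hand":1}]'
python3 -m jog '[{"dx":0,"dy":0,"dz":0.08,"ax":0,"ay":0,"az":0,"hand":1},{"dx":0,"dy":0,"dz":0,"ax":0,"ay":0,"az":0,"hand":1}]'
python3 -m jog '[{"dx":0,"dy":0,"dz":0.06,"ax":0,"ay":0,"az":0,"hand":1},{"dx":0,"dy":0,"dz":0,"ax":0,"ay":0,"az":0,"hand":1}]'
```

```text
time_s: 9.45
tcp_pos: [0.5922, -0.258, 0.0433]
tcp_rot: [-0.078, 0.997, -0.0, 0.001]
ft_force: [1.9, -0.6, 1.1]
grip_width: 0.0133
time_s: 9.65
tcp_pos: [0.5907, -0.2577, 0.0379]
tcp_rot: [-0.078, 0.997, 0.0, -0.0]
ft_force: [1.8, -0.6, -3.0]
grip_width: 0.0135
time_s: 9.85
tcp_pos: [0.5906, -0.2578, 0.0351]
tcp_rot: [-0.078, 0.997, 0.0, -0.001]
ft_force: [0.7, -1.5, -1.7]
grip_width: 0.0135
```

```bash

python3 -m jog '[{"dx":0,"dy":0,"dz":0.04,"ax":0,"ay":0,"az":0,"hand":1},{"dx":0,"dy":0,"dz":0,"ax":0,"ay":0,"az":0,"hand":1}]'
python3 -m jog '[{"dx":0,"dy":0,"dz":0.04,"ax":0,"ay":0,"az":0,"hand":1},{"dx":0,"dy":0,"dz":0,"ax":0,"ay":0,"az":0,"hand":1}]'
python3 - <<'E'
from h import *
im=robot.get_image("wrist"); cv2.imwrite("pics/w4.png",im[:,:,::-1])
s=robot.get_image("side");cv2.imwrite("pics/s4.png",cv2.resize(s[80:220,250:430],None,fx=4,fy=4)[:,:,::-1])
E
```

```text
time_s: 10.05
tcp_pos: [0.5907, -0.2579, 0.0349]
tcp_rot: [-0.078, 0.997, -0.0, -0.0]
ft_force: [-3.8, 1.9, 10.4]
grip_width: 0.0138
time_s: 10.25
tcp_pos: [0.5908, -0.2579, 0.0347]
tcp_rot: [-0.078, 0.997, -0.0, -0.0]
ft_force: [-8.8, 4.1, 24.0]
grip_width: 0.0137
```

View pics/w4.png

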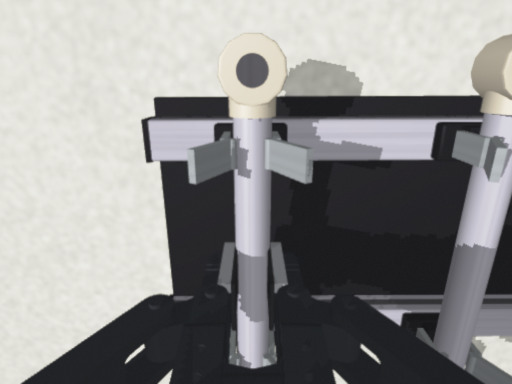

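View pics/s4.png

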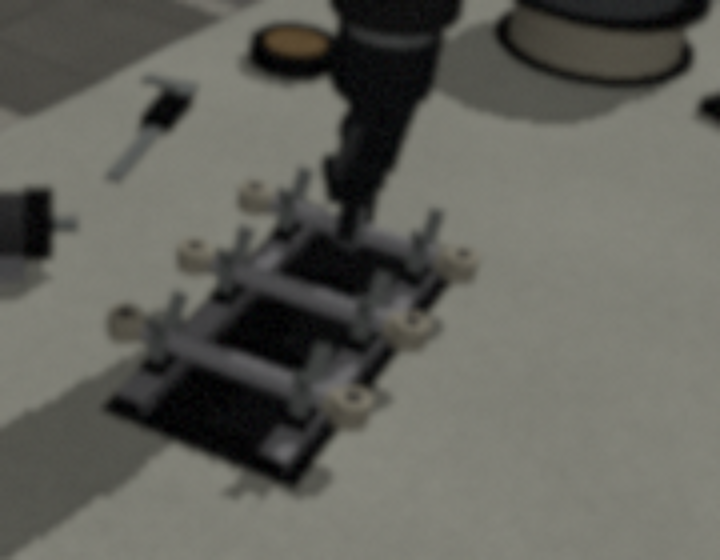

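The strut is on the seat: a hard stop with 24 N at TCP z 0.0347, and both clips look closed around it. I'll relieve the press, let go and retreat.

```bash

python3 -m jog '[{"dx":0,"dy":0,"dz":-0.07,"ax":0,"ay":0,"az":0,"hand":1},{"dx":0,"dy":0,"dz":0,"ax":0,"ay":0,"az":0,"hand":0.4},{"dx":0,"dy":0,"dz":0,"ax":0,"ay":0,"az":0,"hand":0.4},{"dx":0,"dy":0,"dz":0,"ax":0,"ay":0,"az":0,"hand":0.4},{"dx":0,"dy":0,"dz":0,"ax":0,"ay":0,"az":0,"hand":0.4}]'
python3 -m jog '[{"dx":0,"dy":0,"dz":-0.2,"ax":0,"ay":0,"az":0,"hand":0.4},{"dx":0,"dy":0,"dz":-0.4,"ax":0,"ay":0,"az":0,"hand":0.4},{"dx":0,"dy":0,"dz":-0.6,"ax":0,"ay":0,"az":0,"hand":0.4},{"dx":0,"dy":0,"dz":-0.8,"ax":0,"ay":0,"az":0,"hand":0.4},{"dx":0,"dy":0,"dz":-0.8,"ax":0,"ay":0,"az":0,"hand":0.4}]'
python3 -m jog '[{"dx":0.5,"dy":-0.8,"dz":-0.2,"ax":0,"ay":0,"az":0,"hand":0.4},{"dx":0.5,"dy":-0.8,"dz":0,"ax":0,"ay":0,"az":0,"hand":0.4},{"dx":0.5,"dy":-0.8,"dz":0,"ax":0,"ay":0,"az":0,"hand":0.4},{"dx":0.5,"dy":-0.8,"dz":0,"ax":0,"ay":0,"az":0,"hand":0.4},{"dx":0.5,"dy":-0.8,"dz":0,"ax":0,"ay":0,"az":0,"hand":0.4}]'
python3 -m jog '[{"dx":0,"dy":0,"dz":0,"ax":0,"ay":0,"az":0,"hand":0.4},{"dx":0,"dy":0,"dz":0,"ax":0,"ay":0,"az":0,"hand":0.4},{"dx":0,"dy":0,"dz":0,"ax":0,"ay":0,"az":0,"hand":0.4},{"dx":0,"dy":0,"dz":0,"ax":0,"ay":0,"az":0,"hand":0.4}]'
python3 - <<'E'
from h import *
s=robot.get_image("top");cv2.imwrite("pics/t5.png",s[:,:,::-1]);cv2.imwrite("pics/t5c.png",cv2.resize(s[130:240,285:440],None,fx=4,fy=4,interpolation=cv2.INTER_CUBIC)[:,:,::-1])
s=robot.get_image("side");cv2.imwrite("pics/s5.png",cv2.resize(s[110:210,260:380],None,fx=5,fy=5,interpolation=cv2.INTER_CUBIC)[:,:,::-1])
E
```

```text
time_s: 10.85
tcp_pos: [0.591, -0.2578, 0.0349]
tcp_rot: [-0.078, 0.997, 0.0, -0.0]
ft_force: [0.9, -0.3, -0.2]
grip_width: 0.0509
time_s: 11.35
tcp_pos: [0.5908, -0.2578, 0.1772]
tcp_rot: [-0.078, 0.997, -0.0, -0.0]
ft_force: [2.3, -0.4, -0.2]
grip_width: 0.0513
time_s: 11.85
tcp_pos: [0.4979, -0.4764, 0.1864]
tcp_rot: [-0.078, 0.997, -0.0, 0.0]
ft_force: [0.9, -0.1, -0.1]
grip_width: 0.051
time_s: 12.25
tcp_pos: [0.4994, -0.4739, 0.1857]
tcp_rot: [-0.079, 0.997, -0.0, 0.0]
ft_force: [0.8, 0.4, -0.1]
grip_width: 0.0509
```

View pics/t5.png

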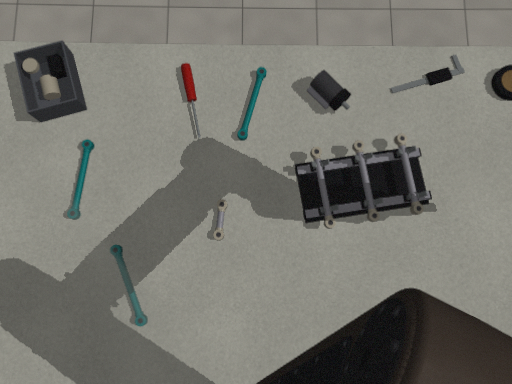

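View pics/t5c.png

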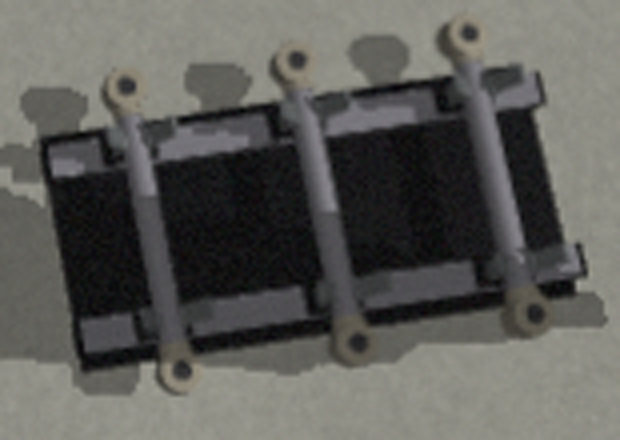

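View pics/s5.png

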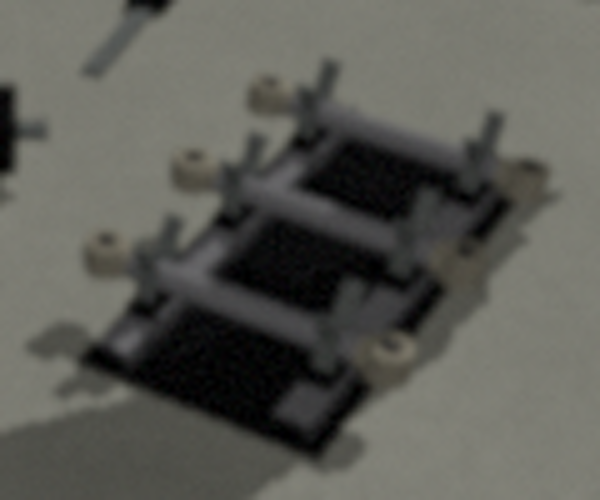

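The strut sits in line with the other two. In the top crop its eye holes are at (468,33) and (529,313). The short strut hasn't moved, still at (220,220). I'll triangulate the height from both views.

```bash
python3 - <<'E'
from h import *
ct,cs=cam("top"),cam("side")
def tf(x,y,x0,y0,k): return ((x+.5)/k-.5+x0,(y+.5)/k-.5+y0)
def tri(a,b):
    o1,v1=ray(ct,[tf(*a,285,130,4)]);o2,v2=ray(cs,[tf(*b,260,110,5)])
    v1=v1[0];v2=v2[0]; s=np.linalg.lstsq(np.c_[v1,-v2],o2-o1,rcond=None)[0]
    p,q=o1+s[0]*v1,o2+s[1]*v2; return (p+q)/2,np.linalg.norm(p-q)
for n,a,b,c,d in (("new",(468,33),(270,87),(529,313),(530,168)),("mid",(296,60),(195,161),(356,343),(464,251)),("first",(127,86),(107,243),(181,371),(394,345))):
    A,ea=tri(a,b);B,eb=tri(c,d); print(n,A.round(4),B.round(4),((A+B)/2).round(4),ea.round(4),eb.round(4), 'yaw',np.degrees(np.arctan2(*(A-B)[1::-1])).round(2))
E
```

```text
new [ 0.6774 -0.2484  0.0453] [ 0.5036 -0.2713  0.0506] [ 0.5905 -0.2598  0.048 ] 0.0013 0.0025 yaw 7.52
mid [ 0.6588 -0.1425  0.0469] [ 0.4864 -0.1681  0.0511] [ 0.5726 -0.1553  0.049 ] 0.0025 0.0001 yaw 8.42
first [ 0.6423 -0.039   0.0473] [ 0.4684 -0.0648  0.0527] [ 0.5554 -0.0519  0.05  ] 0.0012 0.0017 yaw 8.45
```

The new strut's height (eye tops at 0.048) matches the fixed ones (0.049 and 0.050), so it is home at both ends.

```bash
python3 -c "
from cell import robot
print(robot.sign_off())"
```

```text
the job is handed in; nothing more can be done
None
```

The long strut is in the empty pair of clips and snapped home at both ends, and the job is handed in. I gripped it at its middle, carried it over the rack, and pressed it down until it stopped hard on the seat at about 24 N. Then I eased off, let go and backed the arm clear.

- **Height:** triangulating from the top and side views put its eye tops at 48 mm, against 49 and 50 mm for the two fixed struts. All three read a little under the 52 mm expected, so that looks like a measuring offset.
- **Position:** its middle is about 3 mm from the home position I estimated.
- **Angle:** it is about 1° off the neighbouring struts.
- **Everything else:** the short strut and the turquoise look-alikes look unmoved in the last top view. The gripper is clear of everything, and the clock read just over 12 s of the 35 s allowed.
- **Reading that disagreed:** while gripping, the fingers reported an opening of about 13.5 mm on a 16 mm tube. The grip held without slipping.

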